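# Wipe the plaster board clean of clay chips

### The job

Get the plaster board ready for the next potter: press the blue tile that stands proud of the board down until it is level with the board, and wipe all four clay chips off the board into the black tray with the scraper block, touching the chips with nothing but the scraper. Finish with the scraper standing upright on its edge on its cork mat again, let go. Leave the pots, the jar, the can and the brush where they are.

Things in the scene. Friction and masses are not known exactly. Their poses are not given: they have to be found in the camera images.
- board: Fixed white plaster board on the bench, 160 (its x) x 260 (its y) x 40 mm high, no rim. Origin: centre of its underside; its top is 40 mm above that. It is turned up to about 10 degrees either way. A tray stands against each of its two short ends (+y and -y, 2 mm gap); which tray is at which end changes.
- tile (a joint): Blue square tile, 80 x 80 mm, let into a recess in the middle of the board's top. Value = how far it is pressed in, in m: 0 = standing 8 mm proud of the board, 0.008 = fully home on its stop, level with the board. It moves straight down only, cannot tip, and stays where it is left (stiff fit, about 5 to 7 N to push).
- tile_top (a point): Centre of the tile's upper face.
- black_tray: Black open tray, fixed, 170 (its x) x 110 (its y) x 28 mm high, walls and floor 4 mm, so its rim is 12 mm below the board's top. Origin: centre of its underside; x and y axes parallel to the board's. Its long side stands against one end of the board.
- white_tray: White open tray of the same size at the other end of the board, holding flat glaze samples that lie below its rim. Fixed; origin and axes as the black tray. No chips belong here.
- mat: Fixed cork mat on the bench, 190 (its x) x 110 (its y) x 4 mm thick, home of the scraper. Origin: centre of its underside.
- scraper: Loose scraper block, 0.25 kg, standing on its edge on the cork mat. Wooden blade with flat dark steel edge: 150 mm long (its x), 24 mm thick (y), 0 to 56 mm high; on top a red handle 100 mm long (x), 30 mm thick (y), 55 to 95 mm high, to grip from above across its thickness. Origin: centre of its flat bottom edge, z up. The edge spans the tile and nearly the board's 160 mm width.
- pot_a: Loose yellow pot, 56 mm radius over its rim, 62 mm high; bystander. Origin: centre of its underside.
- pot_b: Like pot_a; bystander.
- pot_c: Like pot_a; bystander.
- slip_jar: Loose pale clear jar with blue cap, 40 mm radius, 110 mm high; bystander. Origin: centre of its underside.
- glaze_can: Loose green can, 38 mm radius, 100 mm high; bystander. Origin: centre of its underside.
- glaze_brush: Loose brush about 190 mm long lying on the bench along its own x; bystander.
- chip0: Loose brown chip of dry clay, about 44 x 30 mm, 10 mm thick, 20 g, lying flat on the board beside the tile. Origin: centre of its underside.
- chip1: Loose brown chip of dry clay, about 44 x 30 mm, 10 mm thick, 20 g, lying flat on the board beside the tile. Origin: centre of its underside.
- chip2: Loose brown chip of dry clay, about 44 x 30 mm, 10 mm thick, 20 g, lying flat on the board beside the tile. Origin: centre of its underside.
- chip3: Loose brown chip of dry clay, about 44 x 30 mm, 10 mm thick, 20 g, lying flat on the board beside the tile. Origin: centre of its underside.
Not all that is in view belongs to the job. Leave any orange or turquoise look-alike of the chip3 alone.

How it is judged:
By the outcome, as a careful person would: the job done as asked, in the order asked, and still so for the second after the job is handed in, with the robot touching nothing.
It also fails if it takes over 67 s, if anything falls off the work surface, if the arm or the gripper's body presses on something with over 40 N, if the wrist force passes 120 N, or if a joint passes its speed limit or range.

### The arm

A 7-joint arm with a two-finger parallel gripper is mounted at the origin on the work surface. World frame = base frame: x ahead of the robot, y to its left, z up, the work surface at z = 0. Lengths are in m, angles in rad, forces in N, time in s.
With the tool pointing down it reaches from about 0.425 to 0.875 m from the base axis. Payload 4.7 kg.
Tool frame: the origin (TCP) lies midway between the tips of the shut fingers; the grasp point (between the pads) lies 19 mm behind it; z points along the fingers, y is the line along which they close (so a half turn about z gives the same grasp; the last joint's range is limited). The gripper opens to 87 mm and grips with 3 to 60 N. Pads are 19 mm wide; open, the fingers measure 117 mm over their backs; the gripper's body (75 mm by 190 mm) begins 51 mm behind the grasp point.
Start: joints at [-1.159, 0.321, -0.07, 1.45, 0.023, 1.371, -0.057], TCP at [0.252, 0.599, 0.223] pointing down, gripper open.
Joint ranges: [-2.86, 2.86], [-0.3, 2.09], [-1.38, 1.24], [0.06, 2.45], [-1.56, 4.7], [0.09, 2.05], [-2.69, 2.69]. Speed limits (rad/s): [2.57, 2.57, 3.14, 3.14, 3.14, 3.14, 3.14].

### API

Orientations are given as a rotation vector (axis times angle).
In Python, from bench import ctrl gives the robot as it stands. The module is installed in compiled form; this text tells all that it offers.
- The arm moves only by the tool carry_out, never from a script. Its argument "steps" is a list of rows, each a list of 7 numbers: the turn, a rotation vector about the world's x, y, z in degrees, then the shift along the world's x, y, z in cm, then the opening, from 0 (shut) to 1 (fully open). A call has 1 to 12 rows; each row is the pose to reach, as a shift and turn from the pose commanded when the call began; what a row does not reach only later rows make up. A row lasts 1/10 s, in which the tool goes at most 50 mm and 8.59 degrees, less where a joint would pass 70% of its speed; a pose out of reach is approached as far as the arm can. A call with a gripper value outside its range is refused whole. The fingers move at their own pace and stop on an object; "squeeze" is the grip in N (left out, the last holds). Time passes only in rows, so rows that repeat a pose let the fingers close. It gives the time, the measured TCP pose, the force, the opening and the grip force at its end, in the units of the state.
- ctrl.get_state(): the state, without advancing time (a new reading comes with each control period).
- ctrl.get_image(name): name is "side" or "top" or "wrist"; returns a dict with "pixels" (400x640x3 uint8, red, green, blue), "camera_matrix" (3x3 intrinsics, pixels), "cam_to_world" (4x4, takes a point from camera to world coordinates); the wrist camera has in their place "T_tool_cam" (4x4, takes a point from camera to tool coordinates, whose origin is the TCP and whose axes are the flange's). Camera axes: x right, y down, z forward; pixel columns grow to the right and rows downward; lengths in m; the calibration is good to about 2 mm. A picture is of the moment at which its call begins: read the wrist's pose just before it. There is no depth.
- ctrl.close_job(): hands the job in; it is judged then, once.
The state is a dict: "time": time; "joint_positions": joint angles; "qd": joint speeds; "joint_torque": joint torques, N m; "position": TCP position; "tool_rot": TCP orientation; "ft_force": force on the tool from outside, world axes, zero at the start; "torque": the same for the moment, N m; "grip_width": opening from 0.0 (shut) to 1.0 (fully open); "grip_force": force on a finger pad.
Only numpy, scipy, OpenCV 4.12 (cv2) and the standard library are available. Lean on these libraries where they do the work, as an engineer would, in place of code of your own. Each camera call takes 0.05 s, during which the arm holds its last target. There are 200 camera calls.

## Working session

There is one attempt and no reset: what is moved stays moved. The work goes in short steps, Python scripts to look and compute and a tool call to move; the robot and the scene stay as the last step left them, time stands still between calls to the robot, and variables do not carry over. Pictures are saved under pics/ and viewed, at most 10 in all, crops included, and the job is handed in when it is done.

Besides the shell and the picture viewer there is one more tool, called after ">>>" as a command line: name --pt "numbers of a row" for each row, then --argument value for the rest. carry_out: Moves the arm, as the interface text tells. Its arguments: {"type":"object","properties":{"steps":{"type":"array","items":{"type":"array","items":{"type":"number"}}},"squeeze":{"type":"number"}},"required":["steps"]}

```bash
mkdir -p pics; cat > h.py <<'E'
import numpy as np, cv2
from bench import ctrl
def snap(n,f):
    im=ctrl.get_image(n); cv2.imwrite(f'pics/{f}.png',im['pixels'][:,:,::-1])
    np.savez(f'{f}.npz',p=im['pixels'],K=im['camera_matrix'],T=im['cam_to_world'] if n!='wrist' else im['T_tool_cam'])
    return im
def pt(f,u,v,z):
    d=np.load(f'{f}.npz');T=d['T'];r=T[:3,:3]@np.linalg.solve(d['K'],[u,v,1.]);c=T[:3,3]
    return c+r*(z-c[2])/r[2]
def px(f,p):
    d=np.load(f'{f}.npz');T=d['T'];q=d['K']@(T[:3,:3].T@(np.array(p)-T[:3,3]));return q[:2]/q[2]
E
python3 - <<'E'
from h import *
s=ctrl.get_state();print(s)
for n in('top','side'): im=snap(n,n+'0');print(im['cam_to_world'].round(3).tolist(),im['camera_matrix'].round(1).tolist())
E
```

```text
{'time': 0.0, 'joint_positions': array([-1.15890123,  0.32183969, -0.07012527,  1.45166746,  0.0225989 ,
        1.37076164, -0.05692425]), 'qd': array([ 2.08801637e-03, -8.08880035e-04, -1.08455440e-04,  1.69754159e-06,
       -4.67843990e-04, -1.76738389e-04,  8.96549991e-04]), 'joint_torque': array([ 2.36603091e-04, -4.91298151e+01, -4.03788993e-01, -3.12525415e+01,
       -6.40361197e-02,  4.38436959e-02,  1.83482834e-04]), 'position': array([0.25161403, 0.59873991, 0.22145475]), 'tool_rot': array([-6.20616917e-01, -3.07938205e+00,  2.93014303e-03]), 'ft_force': array([-0.2373635 , -0.23396631,  0.60095006]), 'torque': array([-0.0166104 ,  0.02213869,  0.00778362]), 'grip_force': 0.0, 'grip_width': 1.0012926671923947}
[[-0.026, -0.986, 0.163, 0.375], [-1.0, 0.026, -0.003, -0.029], [-0.001, -0.163, -0.987, 1.076], [0.0, 0.0, 0.0, 1.0]] [[386.3, 0.0, 317.6], [0.0, 386.3, 196.4], [0.0, 0.0, 1.0]]
[[-0.979, -0.132, 0.158, 0.297], [-0.205, 0.657, -0.725, 1.127], [-0.008, -0.742, -0.67, 1.14], [0.0, 0.0, 0.0, 1.0]] [[483.1, 0.0, 318.4], [0.0, 483.1, 198.6], [0.0, 0.0, 1.0]]
```

View pics/top0.png

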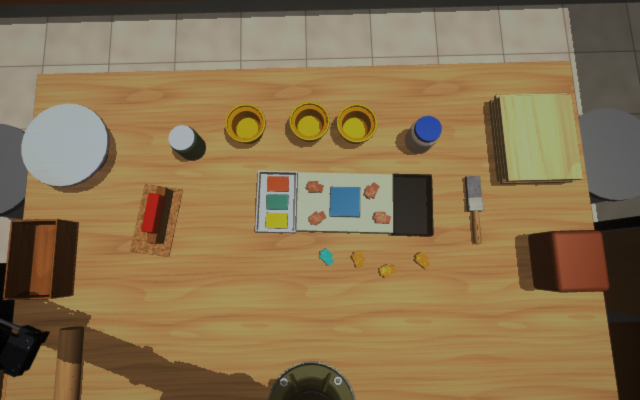

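View pics/side0.png

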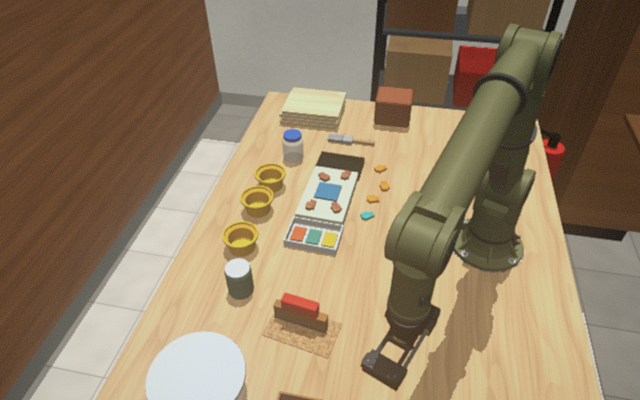

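The top view shows the board around (345,203) with the white tray on the left (+y) and the black tray on the right (-y). The scraper is at (152,217) on its mat, with pots beyond the board. I'll enlarge the crops.

```bash
python3 - <<'E'
from h import *
p=cv2.imread('pics/top0.png')
a=cv2.resize(p[162:246,250:442],None,fx=4.1,fy=4.1,interpolation=cv2.INTER_CUBIC)
a=a[:,:787];b=cv2.resize(p[180:260,125:190],None,fx=3,fy=3,interpolation=cv2.INTER_CUBIC)
o=np.zeros((a.shape[0]+b.shape[0],800,3),np.uint8);o[:a.shape[0],:a.shape[1]]=a;o[a.shape[0]:,:b.shape[1]]=b
s=cv2.imread('pics/side0.png')[285:360,255:350];s=cv2.resize(s,None,fx=3.1,fy=3.1,interpolation=cv2.INTER_CUBIC);o[a.shape[0]:a.shape[0]+s.shape[0],300:300+s.shape[1]]=s
cv2.imwrite('pics/c1.png',o);print(a.shape,b.shape,s.shape)
E
```

```text
(344, 787, 3) (240, 195, 3) (232, 294, 3)
```

View pics/c1.png

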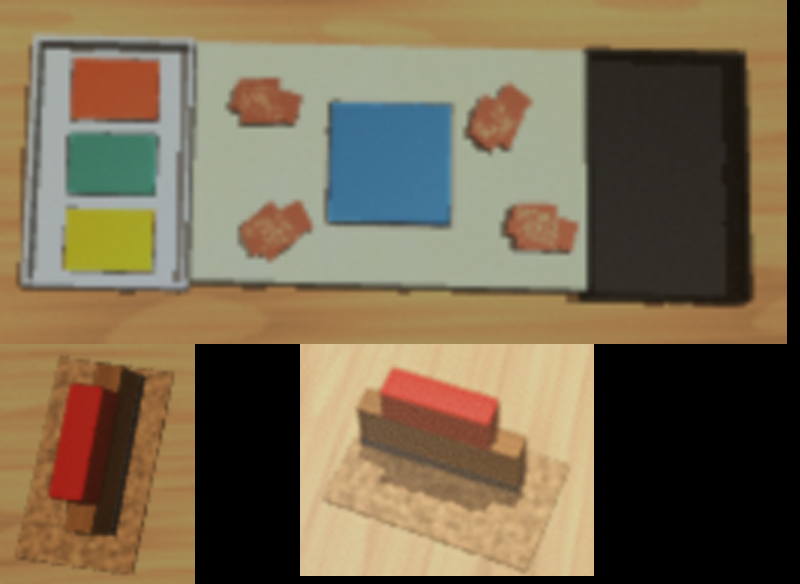

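The crop shows the tile at (328–452, 102–225), all four chips beside it, and the scraper standing upright near the middle of the mat. I'll fit poses by matching silhouettes in both cameras.

```bash
cat >> h.py <<'E'
from scipy.optimize import minimize
def sdf(m): return cv2.distanceTransform(m,cv2.DIST_L2,5)-cv2.distanceTransform(1-m,cv2.DIST_L2,5)
def box(pose,h,z0,z1,off=(0,0)):
    x,y,a=pose;c,s=np.cos(a),np.sin(a)
    return [[x+c*i-s*j,y+s*i+c*j,z] for i in(off[0]-h[0],off[0]+h[0]) for j in(off[1]-h[1],off[1]+h[1]) for z in(z0,z1)]
def fit(fs,masks,p0,h,z0,z1):
    S=8
    def cost(p):
        e=0
        for f,m in zip(fs,masks):
            P=np.array([px(f,q) for q in box(p,h,z0,z1)],np.float32)
            hull=cv2.convexHull(P)[:,0]
            r=np.zeros(m.shape,np.uint8);cv2.fillConvexPoly(r,np.round(hull*256+0).astype(np.int32),1,cv2.LINE_8,8) 
            # soft coverage: upsample near
            lo=hull.min(0).astype(int)-12;hi=hull.max(0).astype(int)+12
            R=np.zeros(((hi-lo)[1]*S,(hi-lo)[0]*S),np.uint8)
            cv2.fillConvexPoly(R,np.round(((hull-lo+.5)*S-.5)*256).astype(np.int32),255,cv2.LINE_8,8)
            R=cv2.resize(R,tuple(int(v) for v in hi-lo),interpolation=cv2.INTER_AREA)/255.
            e+=np.abs(R-m[lo[1]:hi[1],lo[0]:hi[0]]).sum()
        return e
    best=None
    for d in(-.1,0,.1):
        q=np.array(p0)+[0,0,d]
        r=minimize(cost,q,method='Nelder-Mead',options=dict(initial_simplex=[q,q+[.01,0,0],q+[0,.01,0],q+[0,0,.1]],xatol=1e-4,fatol=.05))
        if best is None or r.fun<best.fun:best=r
    return best.x.round(4),round(best.fun,1)
def hsv(f): return cv2.cvtColor(np.load(f'{f}.npz')['p'],cv2.COLOR_RGB2HSV)
def mask(f,lo,hi,roi):
    m=cv2.inRange(hsv(f),lo,hi)//255;o=np.zeros_like(m);u0,v0,u1,v1=roi;o[v0:v1,u0:u1]=m[v0:v1,u0:u1];return o
E
python3 - <<'E'
from h import *
bt=mask('top0',(95,100,50),(125,255,255),(320,180,370,225));bs=mask('side0',(95,100,50),(125,255,255),(305,175,350,210))
rt=mask('top0',(172,170,60),(180,255,255),(135,185,175,240))|mask('top0',(0,170,60),(4,255,255),(135,185,175,240))
rs=mask('side0',(170,130,60),(180,255,255),(270,285,330,330))|mask('side0',(0,130,60),(6,255,255),(270,285,330,330))
for m in(bt,bs,rt,rs):print(m.sum(),cv2.boundingRect(m))
p=pt('top0',345,202,.048);q=pt('top0',150,213,.09)
for sel in([0],[1],[0,1]):
    fs=[['top0','side0'][i] for i in sel]
    print('tile',fit(fs,[[bt,bs][i] for i in sel],[p[0],p[1],0.],(.04,.04),.041,.048))
    print('scr',fit(fs,[[rt,rs][i] for i in sel],[q[0],q[1],-.2],(.05,.015),.06,.099))
for n,r in dict(c0=(298,175,330,197),c1=(360,175,384,202),c2=(300,205,330,227),c3=(366,206,396,228)).items():
    m=mask('top0',(0,70,60),(14,255,255),r);ys,xs=np.nonzero(m);print(n,len(xs),pt('top0',xs.mean(),ys.mean(),.045).round(4),[pt('top0',u,v,.045).round(3)[:2].tolist() for u,v in((xs.min(),ys.mean()),(xs.max(),ys.mean()),(xs.mean(),ys.min()),(xs.mean(),ys.max()))])
print('board corners',[pt('top0',250+(u+.5)/4.1-.5,162+(v+.5)/4.1-.5,.04).round(4)[:2].tolist() for u,v in((193,42),(587,50),(587,292),(190,282))])
print('mat',[pt('top0',125+u/3,180+v/3,.004).round(3)[:2].tolist() for u,v in((62,11),(174,28),(133,229),(15,214))])
print('pots',[pt('top0',u,v,.062).round(3)[:2].tolist() for u,v in((246,122),(309,120),(356,122),(428,127))])
E
```

```text
839 (330, 187, 30, 30)
301 (315, 183, 25, 17)
441 (142, 194, 18, 38)
343 (281, 293, 38, 24)
tile (array([ 0.531 , -0.1048, -0.0442]), np.float64(51.5))
scr (array([ 0.5082,  0.3973, -0.1989]), np.float64(271.4))
tile (array([ 0.533 , -0.1053,  0.0781]), np.float64(97.5))
scr (array([ 0.5123,  0.3896, -0.4363]), np.float64(337.9))
tile (array([ 0.5315, -0.1053, -0.0637]), np.float64(153.5))
scr (array([ 0.5089,  0.3981, -0.2417]), np.float64(636.8))
c0 152 [ 0.5741 -0.0236  0.045 ] [[0.575, -0.002], [0.574, -0.045], [0.589, -0.024], [0.561, -0.023]]
c1 148 [ 0.5591 -0.1778  0.045 ] [[0.56, -0.159], [0.559, -0.197], [0.579, -0.179], [0.538, -0.177]]
c2 164 [ 0.4895 -0.0282  0.045 ] [[0.49, -0.005], [0.489, -0.051], [0.507, -0.029], [0.472, -0.028]]
c3 148 [ 0.4847 -0.2014  0.045 ] [[0.485, -0.179], [0.484, -0.225], [0.499, -0.202], [0.472, -0.201]]
board corners [[0.6169, 0.0232], [0.6045, -0.2404], [0.443, -0.231], [0.4563, 0.0279]]
mat [[0.602, 0.453], [0.583, 0.347], [0.397, 0.378], [0.414, 0.487]]
pots [[0.756, 0.159], [0.757, -0.014], [0.748, -0.143], [0.728, -0.34]]
```

```bash
python3 - <<'E'
from h import *
H=hsv('top0');print(H[214,138:170].tolist());H=hsv('side0');print(H[295:325,300].tolist())
bad=lambda H:0
def red(f,roi,smin,vmin):return mask(f,(168,smin,vmin),(180,255,255),roi)|mask(f,(0,smin,vmin),(7,255,255),roi)
R1=(135,185,175,240);R2=(270,285,330,330)
for s,v in((170,20),(170,60),(170,110),(200,20)):
    a,b=red('top0',R1,s,v),red('side0',R2,s,v)
    print(s,v,a.sum(),b.sum(),cv2.boundingRect(a),cv2.boundingRect(b))
    for fs,ms in((['top0'],[a]),(['side0'],[b]),(['top0','side0'],[a,b])):
        print(fit(fs,ms,[.50,.40,-.17],(.05,.015),.059,.099),fit(fs,ms,[.50,.40,-.17],(.05,.015),.0985,.099))
E
```

```text
[[16, 147, 142], [15, 157, 148], [14, 156, 154], [14, 155, 151], [15, 156, 141], [13, 163, 133], [5, 204, 146], [2, 216, 162], [2, 222, 162], [2, 218, 164], [2, 218, 164], [2, 218, 164], [2, 218, 164], [2, 216, 164], [2, 215, 164], [2, 217, 163], [2, 219, 161], [3, 219, 126], [5, 207, 80], [6, 202, 67], [5, 197, 66], [6, 204, 65], [6, 198, 63], [11, 184, 50], [14, 165, 51], [14, 170, 51], [13, 164, 53], [14, 164, 53], [14, 159, 53], [14, 103, 47], [14, 117, 50], [15, 151, 105]]
[[20, 85, 219], [16, 101, 215], [8, 150, 216], [4, 173, 218], [4, 172, 217], [4, 167, 218], [3, 165, 218], [4, 160, 218], [4, 163, 218], [4, 162, 220], [4, 169, 216], [5, 177, 186], [7, 155, 146], [7, 147, 128], [7, 153, 128], [8, 157, 130], [9, 158, 129], [8, 157, 128], [8, 147, 128], [9, 135, 121], [15, 116, 117], [15, 122, 111], [14, 121, 110], [16, 121, 110], [15, 117, 111], [15, 115, 113], [16, 139, 110], [14, 114, 121], [15, 90, 102], [15, 90, 94]]
170 20 642 91 (141, 193, 23, 40) (281, 294, 37, 17)
(array([ 0.5081,  0.3974, -0.1727]), np.float64(78.4)) (array([ 0.5063,  0.3898, -0.0317]), np.float64(184
[... 1080 characters left out ...]
float64(160.3)) (array([ 0.5071,  0.3937, -0.1357]), np.float64(119.5))Traceback (most recent call last):
  File "<stdin>", line 10, in <module>
  File "h.py", line 35, in fit
    r=minimize(cost,q,method='Nelder-Mead',options=dict(initial_simplex=[q,q+[.01,0,0],q+[0,.01,0],q+[0,0,.1]],xatol=1e-4,fatol=.05))
    res = _minimize_neldermead(fun, x0, args, callback, bounds=bounds,
                               **options)
    fxe = func(xe)
    fx = function(np.copy(x), *(wrapper_args + args))
  File "h.py", line 30, in cost
    e+=np.abs(R-m[lo[1]:hi[1],lo[0]:hi[0]]).sum()
              ~^~~~~~~~~~~~~~~~~~~~~~~~~~~
ValueError: operands could not be broadcast together with shapes (36,41) (0,41)
```

>>> carry_out --pt "0 0 2 1.0 -2.5 0 0" --pt "0 0 4 2.7 -6.8 0 0" --pt "0 0 6 4.4 -11.1 0 0" --pt "0 0 8 6.1 -15.4 0 0" --pt "0 0 10 7.8 -19.7 0 0" --pt "0 0 12 9.5 -24 0 0" --pt "0 0 14 11.2 -28.3 0 0" --pt "0 0 16 12.9 -32.6 0 0" --pt "0 0 18 14.6 -36.9 0 0" --pt "0 0 20 16.3 -41.2 0 0" --pt "0 0 20 18 -45.5 0 0" --pt "0 0 20 19.7 -49.8 0 0"

```text
time: 1.3
position: [0.4489, 0.0994, 0.2224]
tool_rot: [0.076, 3.141, 0.001]
ft_force: [0.8, 1.0, 0.7]
grip_width: 0.028
grip_force: 0.0
```

>>> carry_out --pt "0 0 0 1.6 -4.0 0 0" --pt "0 0 0 3.2 -8.0 0 0" --pt "0 0 0 4.8 -12 -2 0" --pt "0 0 0 6.4 -16 -5 0" --pt "0 0 0 7.6 -19 -8 0" --pt "0 0 0 8.2 -20.4 -11 0" --pt "0 0 0 8.2 -20.4 -14 0" --pt "0 0 0 8.2 -20.4 -16 0" --pt "0 0 0 8.2 -20.4 -16.5 0" --pt "0 0 0 8.2 -20.4 -16.5 0"

```text
time: 2.3
position: [0.5302, -0.1026, 0.057]
tool_rot: [-0.076, -3.139, 0.0]
ft_force: [-0.5, 0.3, -0.3]
grip_width: 0.006
grip_force: 0.0
```

Press slowly: from 0.057 to below 0.040.

>>> carry_out --pt "0 0 0 0 0 -0.4 0" --pt "0 0 0 0 0 -0.8 0" --pt "0 0 0 0 0 -1.1 0" --pt "0 0 0 0 0 -1.3 0" --pt "0 0 0 0 0 -1.5 0" --pt "0 0 0 0 0 -1.6 0" --pt "0 0 0 0 0 -1.7 0" --pt "0 0 0 0 0 -1.7 0"

```text
time: 3.1
position: [0.5314, -0.1026, 0.0409]
tool_rot: [0.076, 3.139, 0.0]
ft_force: [0.4, 1.6, 5.5]
grip_width: 0.007
grip_force: 2.3
```

>>> carry_out --pt "0 0 0 0 0 -0.1 0" --pt "0 0 0 0 0 -0.2 0" --pt "0 0 0 0 0 -0.3 0" --pt "0 0 0 0 0 -0.3 0"

```text
time: 3.5
position: [0.5315, -0.1026, 0.0402]
tool_rot: [0.077, 3.14, 0.003]
ft_force: [-7.1, 1.9, 22.3]
grip_width: 0.008
grip_force: 11.4
```

Tile is on its stop (22 N). Now lift and go to the scraper.

>>> carry_out --pt "0 0 0 0 0 3 0" --pt "0 0 0 0 0 8 0" --pt "0 0 0 0 3 12 0" --pt "0 0 0 0 7 15 0.5" --pt "0 0 -1 0 12 15 1" --pt "0 0 -2 0 17 15 1" --pt "0 0 -3 0 22 15 1" --pt "0 0 -4 -0.5 27 15 1" --pt "0 0 -5 -1 32 15 1" --pt "0 0 -6 -1.5 37 15 1" --pt "0 0 -7 -2 42 15 1" --pt "0 0 -7 -2.3 46 15 1"

```text
time: 4.7
position: [0.5063, 0.3602, 0.1865]
tool_rot: [-0.265, -3.129, 0.001]
ft_force: [0.1, 0.3, 0.6]
grip_width: 0.74
grip_force: 0.0
```

```bash
python3 - <<'E'
from h import *
from scipy.spatial.transform import Rotation as Rn
s=ctrl.get_state();im=snap('wrist','w1');snap('top','top1')
M=np.eye(4);M[:3,:3]=Rn.from_rotvec(s['tool_rot']).as_matrix();M[:3,3]=s['position']
d=dict(np.load('w1.npz'));d['T']=M@d['T'];np.savez('w1.npz',**d)
print(s['position'],s['tool_rot'],M[:3,1])
p=cv2.imread('pics/w1.png');t=cv2.imread('pics/top1.png')[162:246,250:442]
o=np.zeros((600,768,3),np.uint8);o[:336]=cv2.resize(t,(768,336));o[336:,:422]=cv2.resize(p,(422,264));cv2.imwrite('pics/c2.png',o)
b=box([.508,.397,-.172],(.05,.015),.098,.099);print([px('w1',q).round(0).tolist() for q in b[1::2]])
E
```

```text
[0.50627097 0.36016662 0.18649028] [-2.65266588e-01 -3.12910558e+00  5.14649500e-04] [ 1.68337806e-01  9.85729271e-01 -4.33309716e-04]
[[341.0, 141.0], [378.0, 141.0], [338.0, 251.0], [371.0, 251.0]]
```

View pics/c2.png

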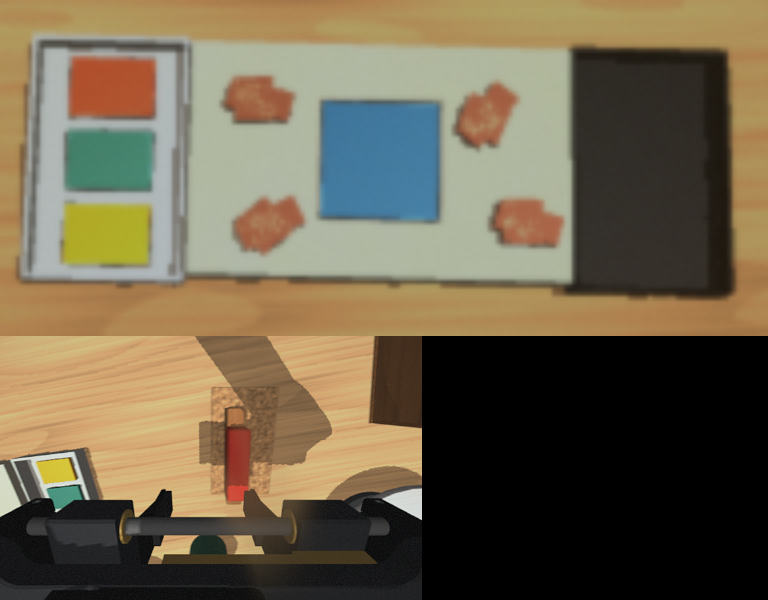

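The picture shows the tile flush, the chips untouched, and the scraper handle within about 1 mm of the prediction. Descend around it.

>>> carry_out --pt "0 0 0 0.2 2 0 1" --pt "0 0 0 0.2 3.7 0 1" --pt "0 0 0 0.2 3.7 -1 1" --pt "0 0 0 0.2 3.7 -4 1" --pt "0 0 0 0.2 3.7 -8 1" --pt "0 0 0 0.2 3.7 -11 1" --pt "0 0 0 0.2 3.7 -11.8 1" --pt "0 0 0 0.2 3.7 -11.8 1"

```text
time: 5.6
position: [0.5091, 0.3926, 0.0679]
tool_rot: [-0.269, -3.128, 0.005]
ft_force: [0.1, 1.0, 0.2]
grip_width: 0.998
grip_force: 0.0
```

>>> carry_out --pt "0 0 0 -0.1 0.4 -0.5 1" --pt "0 0 0 -0.1 0.4 -0.5 0.5" --pt "0 0 0 -0.1 0.4 -0.5 0.2" --pt "0 0 0 -0.1 0.4 -0.5 0" --pt "0 0 0 -0.1 0.4 -0.5 0" --pt "0 0 0 -0.1 0.4 -0.5 0" --pt "0 0 0 -0.1 0.4 -0.5 0" --pt "0 0 0 -0.1 0.4 -0.5 0" --pt "0 0 0 -0.1 0.4 -0.5 0" --squeeze 45

```text
time: 6.5
position: [0.5088, 0.3983, 0.0646]
tool_rot: [0.268, 3.13, 0.0]
ft_force: [0.5, 0.8, 1.0]
grip_width: 0.357
grip_force: 0.4
```

>>> carry_out --pt "0 0 0 0 0 0 0" --pt "0 0 0 0 0 0 0" --pt "0 0 0 0 0 0 0" --pt "0 0 0 0 0 0 0"

```text
time: 6.9
position: [0.5089, 0.3984, 0.0646]
tool_rot: [0.268, 3.13, 0.0]
ft_force: [0.2, -0.0, -0.0]
grip_width: 0.339
grip_force: 44.7
```

>>> carry_out --pt "0 0 0 0 0 2 0" --pt "0 0 0 0 0 6 0" --pt "0 0 0 0 -2 10 0" --pt "0 0 0 0.3 -6 10 0" --pt "0 0 1 0.6 -10.5 10 0" --pt "0 0 2 0.9 -15 10 0" --pt "0 0 3 1.3 -19.5 10 0" --pt "0 0 4 1.7 -24 10 0" --pt "0 0 5 2.1 -28.5 10 0" --pt "0 0 6 2.5 -33 10 0" --pt "0 0 7.2 2.8 -36.5 10 0" --pt "0 0 7.2 2.8 -37.7 9 0"

```text
time: 8.1
position: [0.5375, 0.0156, 0.1555]
tool_rot: [0.081, 3.138, -0.002]
ft_force: [1.1, -0.6, -2.8]
grip_width: 0.338
grip_force: 44.7
```

>>> carry_out --pt "0 0 0 0 0 -0.5 0" --pt "0 0 0 0 0 -2 0" --pt "0 0 0 0 0 -3 0" --pt "0 0 0 0 0 -3 0" --pt "0 0 0 0 0 -3 0"

```text
time: 8.6
position: [0.5365, 0.0224, 0.124]
tool_rot: [-0.068, -3.14, 0.0]
ft_force: [0.7, 0.1, -1.6]
grip_width: 0.341
grip_force: 44.7
```

```bash
python3 - <<'E'
from h import *
s=ctrl.get_state();print(s['position'],s['tool_rot']);snap('top','top2');snap('side','side2')
t=cv2.imread('pics/top2.png')[162:246,250:442];u=cv2.imread('pics/side2.png')[130:260,260:400]
o=np.zeros((600,768,3),np.uint8);o[:336]=cv2.resize(t,(768,336));o[336:,:284]=cv2.resize(u,(284,264));cv2.imwrite('pics/c3.png',o)
E
```

```text
[0.53652043 0.02244711 0.12398746] [-6.78737185e-02 -3.13976551e+00  3.63301746e-04]
```

View pics/c3.png

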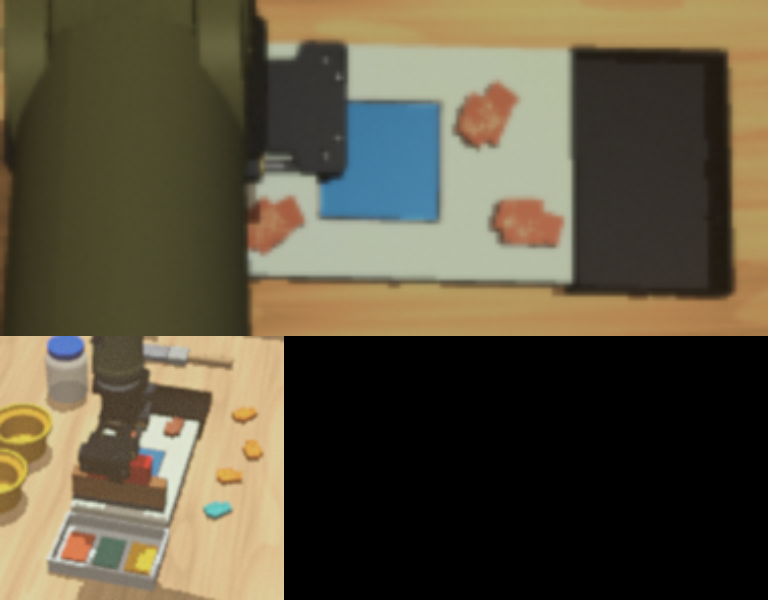

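The scraper hovers crosswise over the +y end of the board, behind all the chips (front face about 10 mm clear). Lower it.

>>> carry_out --pt "0 0 0 0 0 -0.8 0" --pt "0 0 0 0 0 -1.6 0" --pt "0 0 0 0 0 -2.1 0" --pt "0 0 0 0 0 -2.3 0" --pt "0 0 0 0 0 -2.3 0" --pt "0 0 0 0 0 -2.3 0"

```text
time: 9.3
position: [0.537, 0.0212, 0.1017]
tool_rot: [0.071, 3.14, 0.0]
ft_force: [0.7, -0.5, -2.7]
grip_width: 0.341
grip_force: 44.7
```

>>> carry_out --pt "0 0 0 0 -0.5 -0.05 0" --pt "0 0 0 -0.1 -1.5 -0.05 0" --pt "0 0 0 -0.1 -2.5 -0.05 0" --pt "0 0 0 -0.2 -3.5 -0.05 0" --pt "0 0 0 -0.2 -4.5 -0.05 0" --pt "0 0 0 -0.3 -5.5 -0.05 0" --pt "0 0 0 -0.3 -6.5 -0.05 0" --pt "0 0 0 -0.3 -7.5 -0.05 0" --pt "0 0 0 -0.4 -8.5 -0.05 0" --pt "0 0 0 -0.4 -9.5 -0.05 0" --pt "0 0 0 -0.5 -10.5 -0.05 0" --pt "0 0 0 -0.5 -11.5 -0.05 0"

```text
time: 10.5
position: [0.5317, -0.0945, 0.1011]
tool_rot: [-0.071, -3.141, -0.0]
ft_force: [-0.5, 0.5, -1.9]
grip_width: 0.342
grip_force: 44.7
```

>>> carry_out --pt "0 0 0 0 -1 0 0" --pt "0 0 0 -0.1 -2 0 0" --pt "0 0 0 -0.1 -3 0 0" --pt "0 0 0 -0.2 -4 0 0" --pt "0 0 0 -0.2 -5 0 0" --pt "0 0 0 -0.3 -6 0 0" --pt "0 0 0 -0.3 -7 0 0" --pt "0 0 0 -0.4 -8 0 0" --pt "0 0 0 -0.4 -9 0 0" --pt "0 0 0 -0.5 -9.8 0 0" --pt "0 0 0 -0.5 -10.4 0 0" --pt "0 0 0 -0.5 -11 0 0"

```text
time: 11.7
position: [0.5269, -0.204, 0.1011]
tool_rot: [0.071, 3.141, 0.001]
ft_force: [0.3, 1.4, -1.5]
grip_width: 0.344
grip_force: 44.7
```

```bash
python3 - <<'E'
from h import *
s=ctrl.get_state();print(s['position'],s['tool_rot']);snap('top','top3');snap('side','side3')
t=cv2.imread('pics/top3.png')[162:246,250:442];u=cv2.imread('pics/side3.png')[140:230,280:400]
o=np.zeros((600,768,3),np.uint8);o[:336]=cv2.resize(t,(768,336));o[336:,:352]=cv2.resize(u,(352,264));cv2.imwrite('pics/c4.png',o)
E
```

```text
[ 0.52689622 -0.20395098  0.10111144] [7.08322138e-02 3.14071825e+00 7.88928649e-04]
```

View pics/c4.png

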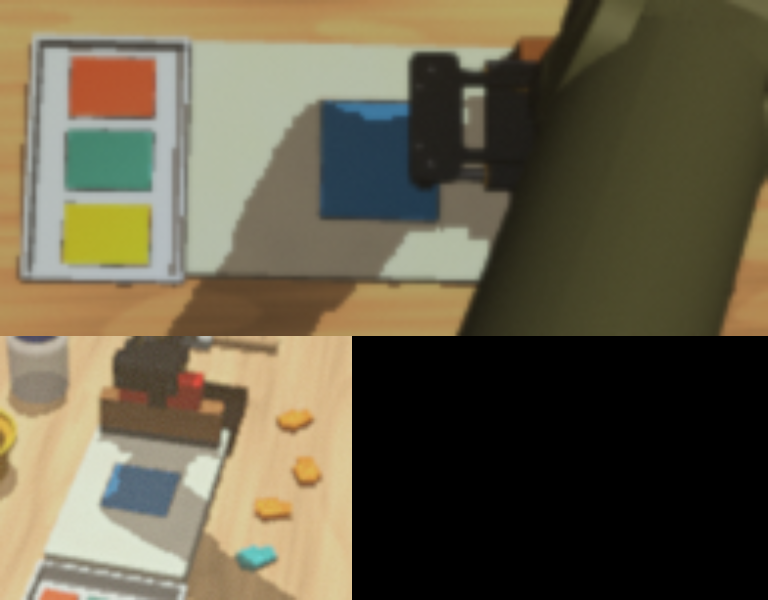

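The board behind the blade is clean. Push the chips over the edge slowly.

>>> carry_out --pt "0 0 0 0 -0.5 0 0" --pt "0 0 0 0 -1 0 0" --pt "0 0 0 -0.1 -1.5 0 0" --pt "0 0 0 -0.1 -2 0 0" --pt "0 0 0 -0.1 -2.5 0 0" --pt "0 0 0 -0.1 -3 0 0" --pt "0 0 0 -0.2 -3.5 0 0" --pt "0 0 0 -0.2 -4 0 0" --pt "0 0 0 -0.2 -4.5 0 0" --pt "0 0 0 -0.2 -5 0 0" --pt "0 0 0 -0.3 -5.5 0 0" --pt "0 0 0 -0.3 -5.5 0 0"

```text
time: 13.0
position: [0.5234, -0.2599, 0.1011]
tool_rot: [-0.073, -3.141, 0.001]
ft_force: [0.6, 0.3, -1.8]
grip_width: 0.337
grip_force: 44.7
```

>>> carry_out --pt "0 0 0 0 -0.5 0 0" --pt "0 0 0 0 -1 0 0" --pt "0 0 0 0 -1.3 0 0" --pt "0 0 0 0 -1.3 0 0" --pt "0 0 0 0 -1.3 2 0" --pt "0 0 0 0 -1.3 5 0" --pt "0 0 0 0 2 8 0" --pt "0 0 0 0 6.5 8 0" --pt "0 0 0 0 11.5 8 0" --pt "0 0 0 0 16.5 8 0" --pt "0 0 0 0 21.5 8 0" --pt "0 0 0 0 26.5 8 0"

```text
time: 14.2
position: [0.5235, 0.0084, 0.1814]
tool_rot: [0.071, 3.14, 0.001]
ft_force: [1.0, -0.6, -2.2]
grip_width: 0.339
grip_force: 44.7
```

```bash
python3 - <<'E'
from h import *
s=ctrl.get_state();print(s['position'],s['tool_rot']);snap('top','top4');snap('side','side4')
t=cv2.imread('pics/top4.png')[162:246,250:442];u=cv2.imread('pics/side4.png')[140:230,280:400]
o=np.zeros((600,768,3),np.uint8);o[:336]=cv2.resize(t,(768,336));o[336:,:352]=cv2.resize(u,(352,264));cv2.imwrite('pics/c5.png',cv2.convertScaleAbs(o,alpha=1.4,beta=10))
E
```

```text
[0.52347593 0.0083981  0.18143637] [7.09635957e-02 3.13994764e+00 1.23529926e-03]
```

View pics/c5.png

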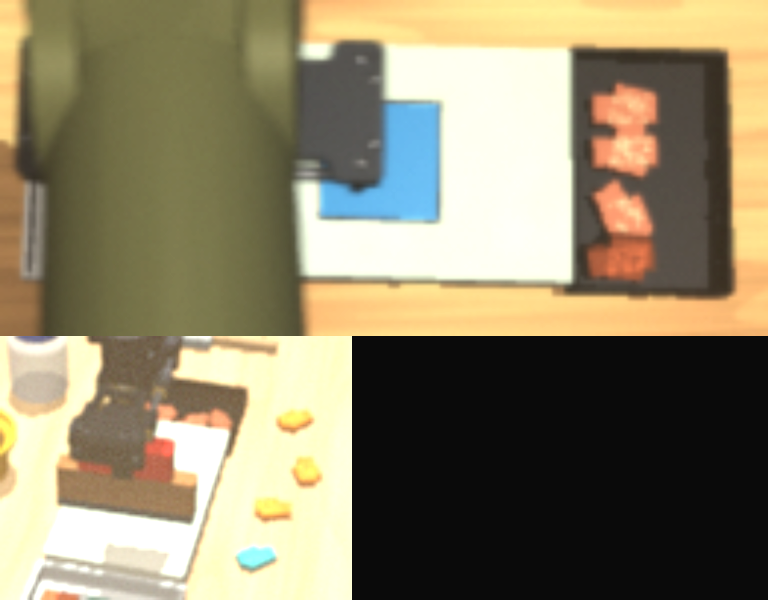

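All four chips lie in the black tray (crop x≈590–660, y≈85–280). Return the scraper to the mat.

>>> carry_out --pt "0 0 0 0 4 0 0" --pt "0 0 -1 -0.2 8.5 0 0" --pt "0 0 -2 -0.4 13 0 0" --pt "0 0 -3 -0.6 17.5 0 0" --pt "0 0 -4 -0.8 22 0 0" --pt "0 0 -5 -1 26.5 0 0" --pt "0 0 -6 -1.2 31 0 0" --pt "0 0 -7.2 -1.4 35 0 0" --pt "0 0 -7.2 -1.5 38 -2 0" --pt "0 0 -7.2 -1.5 39 -5 0" --pt "0 0 -7.2 -1.5 39 -9 0" --pt "0 0 -7.2 -1.5 39 -9 0"

```text
time: 15.5
position: [0.5047, 0.3935, 0.0845]
tool_rot: [-0.266, -3.122, 0.015]
ft_force: [-0.9, -0.5, -3.7]
grip_width: 0.339
grip_force: 44.7
```

>>> carry_out --pt "0 0 0 0 0 0 0" --pt "0 0 0 0 0 -0.8 0"

```text
time: 15.7
position: [0.5114, 0.3973, 0.0867]
tool_rot: [0.269, 3.125, 0.007]
ft_force: [0.1, -0.4, -1.7]
grip_width: 0.345
grip_force: 44.7
```

>>> carry_out --pt "0 0 0 0 0 -0.6 0" --pt "0 0 0 0 0 -1.2 0" --pt "0 0 0 0 0 -1.5 0" --pt "0 0 0 0 0 -1.5 0" --pt "0 0 0 0 0 -1.5 0" --pt "0 0 0 0 0 -1.5 0"

```text
time: 16.3
position: [0.509, 0.3964, 0.0684]
tool_rot: [0.268, 3.13, 0.001]
ft_force: [0.4, 0.1, -2.3]
grip_width: 0.342
grip_force: 44.7
```

>>> carry_out --pt "0 0 0 0 0 -0.2 0" --pt "0 0 0 0 0 -0.3 0" --pt "0 0 0 0 0 -0.4 0" --pt "0 0 0 0 0 -0.4 0" --pt "0 0 0 0 0 -0.4 0"

```text
time: 16.8
position: [0.5088, 0.3963, 0.0645]
tool_rot: [-0.268, -3.13, -0.0]
ft_force: [-0.6, -0.8, 1.6]
grip_width: 0.339
grip_force: 44.6
```

>>> carry_out --pt "0 0 0 0 0 0 0.4" --pt "0 0 0 0 0 0 0.5" --pt "0 0 0 0 0 0 0.7" --pt "0 0 0 0 0 0 1" --pt "0 0 0 0 0 0 1" --pt "0 0 0 0 0 0 1" --pt "0 0 0 0 0 0 1" --pt "0 0 0 0 0 1 1" --pt "0 0 0 0 0 4 1" --pt "0 0 0 0 0 8 1" --pt "0 0 0 0 0 12 1" --pt "0 0 0 0 0 15 1"

```text
time: 18.0
position: [0.5096, 0.3966, 0.218]
tool_rot: [0.268, 3.128, 0.004]
ft_force: [-0.2, 0.2, -0.8]
grip_width: 1.002
grip_force: 0.0
```

>>> carry_out --pt "0 0 0 -3 3 0 1" --pt "0 0 0 -6 6 0 1" --pt "0 0 0 -9 9 0 1" --pt "0 0 0 -12 12 0 1" --pt "0 0 0 -15 15 0 1" --pt "0 0 0 -18 18 0 1" --pt "0 0 0 -21 20 0 1" --pt "0 0 0 -21 20 0 1" --pt "0 0 0 -21 20 0 1"

```text
time: 18.9
position: [0.2977, 0.5969, 0.2147]
tool_rot: [0.264, 3.13, 0.001]
ft_force: [0.8, 0.2, -0.8]
grip_width: 1.005
grip_force: 0.0
```

```bash
python3 - <<'E'
from h import *
s=ctrl.get_state();print(s['position'],s['time']);snap('top','top5');snap('side','side5')
t=cv2.imread('pics/top5.png')[60:300,0:640];u=cv2.imread('pics/side5.png')[90:370,150:480]
o=np.zeros((600,800,3),np.uint8);o[:300]=cv2.resize(t,(800,300));o[300:,:354]=cv2.resize(u,(354,300));cv2.imwrite('pics/c6.png',o)
E
```

```text
[0.29770018 0.5969439  0.21466765] 18.9
```

View pics/c6.png

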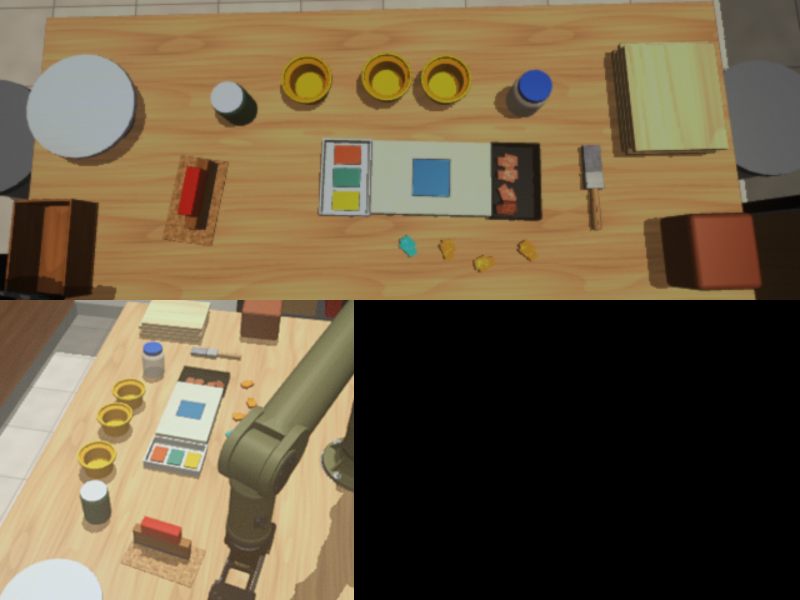

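The scraper stands upright on its mat, the chips are in the black tray, the tile is level, and nothing else has moved.

```bash
python3 -c "
from bench import ctrl
print(ctrl.close_job())"
```

```text
the job is handed in; nothing more can be done
None
```

I handed the job in at about 19 s: the tile is pressed onto its stop, all four chips are in the black tray, the scraper stands upright on its mat and is let go, and the bystanders look unmoved in the final pictures.

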